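# Shut the tagged gas valve under the sliding cover

### The arm

A 6-joint arm with a two-finger parallel gripper is mounted at the origin on the work surface. World frame = base frame: x ahead of the robot, y to its left, z up, the work surface at z = 0. Lengths are in mm, angles in rad, forces in N, time in s.
With the tool pointing down it reaches from about 300 to 775 mm from the base axis. Payload 14.6 kg.
Tool frame: the origin (TCP) lies on the centre line of the jaws, within the pads' length; the fingertips stand 8 mm ahead of it and the grasp point (between the pads) lies 11 mm behind it; z points along the fingers, y is the direction in which the jaws open and shut (so a half turn about z gives the same grasp; the last joint's range is limited). The gripper opens to 94 mm and grips with 3 to 60 N. Pads are 16 mm wide; open, the fingers measure 119 mm over their backs; the gripper's body (75 mm by 177 mm) begins 78 mm behind the grasp point.
Start: joints at [-1.335, 0.3, 1.521, -0, 1.321, -0.067], TCP at [164, -524.97, 213.446] pointing down, gripper open.
Joint ranges: [-3.03, 3.03], [-0.79, 2.21], [0.23, 2.52], [-1.04, 4.18], [0, 3.07], [-2.55, 2.55]. Speed limits (rad/s): [2.22, 2.22, 2.57, 3.14, 3.14, 3.14].

### API

Orientations are given as [roll, pitch, yaw] about the fixed x, y, z axes, in that order (R = Rz(yaw) Ry(pitch) Rx(roll)).
In Python, from cell import read_state, cams, manip gives the robot as it stands.
- The arm moves only by the shell command python3 -m handwheel 'ROWS' [OPENING] [FORCE]. ROWS is JSON, a list of rows, each a list of 4 numbers: the shift along the tool's x, y, z in m, then the turn about the tool's z in degrees. In form: [[dx, dy, dz, turn], ...]. A call has 1 to 5 rows; each row is the pose to reach, as a shift and turn from the pose measured when the call began, along the tool's axes at that moment; what a row does not reach only later rows make up. A row lasts 1/8 s, in which the tool goes at most 62.5 mm and 10.7 degrees, less where a joint would pass 70% of its speed; a pose out of reach is approached as far as the arm can. A call with a gripper value outside its range is refused whole. OPENING is the closure, from 0 (fully open) to 1 (shut), set as the call begins (- or left out, the last holds). The fingers move at their own pace and stop on an object; FORCE is the grip in N (left out, the last holds). Time passes only in rows, so rows that repeat a pose let the fingers close. It gives the time, the measured TCP pose, the force and the opening at its end, in the units of the state.
- read_state(): the state, without advancing time (a new reading comes with each control period).
- cams.camera(name): name is "scene" or "top" or "wrist"; returns the picture (480x640x3 uint8, red, green, blue); there is no depth.
- cams.get_calibration(name): a dict with "vertical_fov" (degrees; the focal length in pixels is half the picture's height over the tangent of half this angle, whatever the lens; pixels are square), "cx", "cy" (the principal point, pixels), "R" (3x3) and "t" (3): a world point X has camera coordinates R X + t. Camera axes: x right, y down, z forward; pixel columns grow to the right and rows downward; lengths in mm; the calibration is good to about 2 mm. A picture is of the moment at which its call begins: read the wrist's pose just before it. get_calibration takes no time and is no camera call; for the wrist camera it gives the pose at the moment of the call.
- manip.sign_off(): hands the job in, once; it reports no verdict.
The state is a dict: "clock": time; "joints": joint angles; "qd": joint speeds; "effort": joint torques, N m; "eef_pos": TCP position; "eef_rot": TCP orientation; "wrist_force": force on the tool from outside, world axes, zero at the start; "moment": the same for the moment, N m; "finger_gap": finger opening in mm.
Only numpy, scipy, OpenCV 4.12 (cv2) and the standard library are available. Lean on these libraries where they do the work, as an engineer would, in place of code of your own. Each camera call takes 0.05 s, during which the arm holds its last target. There are 200 camera calls.

### The job

The imaging session is over, so shut off the CO2 to the microscope: on the white bench gas box, push the loose metal cover by its upturned lip all the way back along its tracks, without lifting it, so that both valves lie open to view. Then push the lever that carries the round metal tag clockwise (seen from above) until it stands square across its pipe, fully home against its stop. Leave the cover open so that the shut lever can be seen, leave the other lever as it is, and disturb nothing else on the bench.

Things in the scene. Friction and masses are not known exactly. Their poses are not given: they have to be found in the camera images.
- gas_box: White sheet-metal box fixed to the bench, 184 (x) by 444 (y) by 78 mm high. Origin at the centre of its underside, z up, x away from the robot, y along its length. Its -y half is an open-topped well with two valves, under the cover; its +y half has a fixed flat top. Behind it pipe tails and a gauge (74 mm high) reach out to x 142.
- well (a point): Middle of the well's floor, 5 mm above the bench. From here the well's inside reaches 87 mm either way along the box's x and 105 mm along its y. Pipes in it (tops 33 mm above the bench): one along the box's y, 62 mm nearer the robot than the box's middle, and one along x through each valve. The valve bodies under the levers reach 44 mm above the bench.
- track_end (a point): Middle of the rim that closes the box's +y end, 78 mm above the bench: the cover's stop. Tracks run the full length of both long sides: a ledge 70 mm above the bench with a side rim up to 78. At the box's -y end there are only two small stops, 78 mm high, in the corners (more than 73 mm from the middle line); the end wall between them is 69 mm high.
- cover: Loose flat grey metal cover, 170 (x) by 214 (y) by 4 mm, about 0.4 kg, on the track ledges with 2 mm of play a side. A push of a few newtons slides it along the box's y; it could be lifted off. Origin at the centre of its underside, axes as the box's. In the box's frame the origin is at z 70, and y is -109 to -91 at the start, +110 when fully back at its stop.
- cover_lip (a point): Middle of the outer face (looking to the box's -y) of the cover's upturned lip, 84 mm above the bench. The lip is a straight upright strip along x at the cover's -y edge, 130 mm long, 4 mm thick, from the cover's top (74 mm above the bench) up to 90. Push on this face towards the box's +y; the air before it is free.
- tagged_lever (a joint): Turn of the lever with the round tag, rad: 0 = along its pipe, pointing to the box's -x (open); grows clockwise seen from above; 1.571 = square across the pipe, pointing to the box's +y (shut), at a hard stop. Takes about 5 N at its grip and stays where it is left. 0 to 0.3 at the start.
- tagged_pivot (a point): On the tagged valve's upright turning axis, 55 mm above the bench. The two valves stand 88 mm apart along the box's y; either may be the tagged one. The lever is a straight black bar reaching 62 mm from the axis, 14 mm wide, from 48 to 62 mm above the bench. The tag is a steel disc, 26 mm across, 3 mm thick, flat on top of it, centred 27 mm from the axis.
- tagged_grip (a point): Middle of the tagged lever's bar, 46 mm from its axis, 55 mm above the bench: a good place to push, on the bar's side. Moves with the lever.
- plain_lever (a joint): Turn of the other lever, of the same shape but without a tag; same meaning of the values. To be left as it is.
- plain_grip (a point): Point in the middle of the untagged lever's bar, 46 mm out from its axis, 55 mm above the bench.
- flask: Culture flask lying flat, 85 by 165 by 34 mm, in front of the box; origin at its underside. Leave alone.
- dishes: Stack of three clear dishes, 89 mm across, 43 mm high, behind the well; origin at the centre of its underside. Leave alone.
- spanner: Steel spanner, 150 mm long, under 20 mm high, lying beyond the box's -y end. Leave alone.
- tip_box: Grey pipette-tip box with clear lid, 84 by 122 by 60 mm, standing behind the fixed half of the box; origin at the centre of its underside. Leave alone.
- tube_rack: White rack with capped tubes, 75 by 150 mm, 76 mm high, past the box's +y end; origin at the centre of its underside. Leave alone.
- medium: Amber bottle with white cap, 64 mm across, 130 mm high, behind the box's middle; origin at the centre of its underside. Leave alone.
- pipette: Hand pipette lying flat, 210 mm long, 31 mm high, past the spanner; origin under its body. Leave alone.

How it is judged (in metres and radians):
On the way, in this order (a step that is already met when the one before it is completed fails the run):
1. the cover is pushed back along its tracks until both valves are uncovered (y of cover in the frame of gas_box above 0.094 m), for 0.2 s.
2. the tagged lever is pushed across its pipe, home against its stop (value of joint tagged_lever above 1.45 rad), for 0.2 s.
At the end, for the whole second after the job is handed in: The cover lies flat and still in its tracks within 16 mm of its stop at the box's +y end, the tagged lever is shut (joint above 1.45 rad, the stop being at 1.571), and the other lever's grip is within 12 mm of where it was (y of cover in the frame of gas_box above 0.094 m and value of joint tagged_lever above 1.45 rad and z of cover in the frame of gas_box between 0.065 and 0.076 m and angle between cover's own z axis and vertical below 0.05 rad and linear speed of cover below 0.02 m/s and distance of plain_grip from where it was at the start of the episode below 0.012 m); the robot touches nothing.
It fails at once if the cover is lifted or tipped out of its tracks (raised 12 mm or tilted 0.12 rad) (z of cover in the frame of gas_box above 0.082 m or angle between cover's own z axis and vertical above 0.12 rad).
It fails at once if the untagged lever is turned (its grip moved by more than 15 mm) (distance of plain_grip from where it was at the start of the episode above 0.015 m).
It fails at once if something else on the bench is shifted or lifted by more than 25 mm (distance of any of flask, dishes, spanner, tip_box, tube_rack, medium, pipette from where it was at the start of the episode above 0.025 m).
It also fails if it takes over 48 s, if anything falls off the work surface, if the arm or the gripper's body presses on something with over 40 N, if the wrist force passes 120 N, or if a joint passes its speed limit or range.

## Working session

There is one attempt and no reset: what is moved stays moved. The work goes in short steps, Python scripts to look and compute and a shell command to move; the robot and the scene stay as the last step left them, time stands still between calls to the robot, and variables do not carry over. Pictures are saved under pics/ and viewed, about 8 in all and at most 12, crops included, and the job is handed in when it is done.

```bash
mkdir -p pics; ls
python3 - <<'E'
from cell import read_state,cams
import cv2
s=read_state();print(s)
for n in("scene","top"):
    c=cams.get_calibration(n);print(n,c)
    cv2.imwrite(f"pics/{n}0.png",cams.camera(n)[:,:,::-1])
E
```

```text
pics
{'clock': 0.0, 'joints': array([-1.33459486e+00,  3.00475758e-01,  1.52154390e+00, -1.15969311e-06,
        1.32069627e+00, -6.66222695e-02]), 'qd': array([-7.00552862e-04, -8.39754617e-05, -5.61682215e-04, -2.65901916e-04,
        1.58556407e-04,  4.43005934e-05]), 'effort': array([-5.28860164e-04, -5.31805301e+01, -3.52739847e+01,  7.08260620e-02,
        2.43462611e-02, -1.16759529e-04]), 'eef_pos': array([ 163.94864485, -524.74705774,  212.89949744]), 'eef_rot': array([-3.14047179e+00, -7.36591583e-05,  3.02823987e-01]), 'wrist_force': array([-0.19630199,  0.73951873, -0.14792991]), 'moment': array([-0.06523005, -0.04287677, -0.00332521]), 'finger_gap': 93.94447228393166}
scene {'vertical_fov': 55.50034791930809, 'cx': 314.4412529529802, 'cy': 246.13613516655036, 'R': array([[ 0.77056293,  0.637139  , -0.01693134],
       [ 0.3619363 , -0.45928678, -0.8112076 ],
       [-0.52462833,  0.61895844, -0.5845131 ]]), 't': array([-496.81334345,  -94.77288299, 1423.24235889])}
top {'vertical_fov': 45.31570510774869, 'cx': 319.1065680302814, 'cy': 233.641704020149, 'R': array([[ 0.02064517, -0.99974739, -0.00888431],
       [-0.98886314, -0.01910879, -0.1475959 ],
       [ 0.14738884,  0.01183251, -0.98900785]]), 't': array([  48.61986607,  617.42032029, 1226.62267041])}
```

View pics/top0.png

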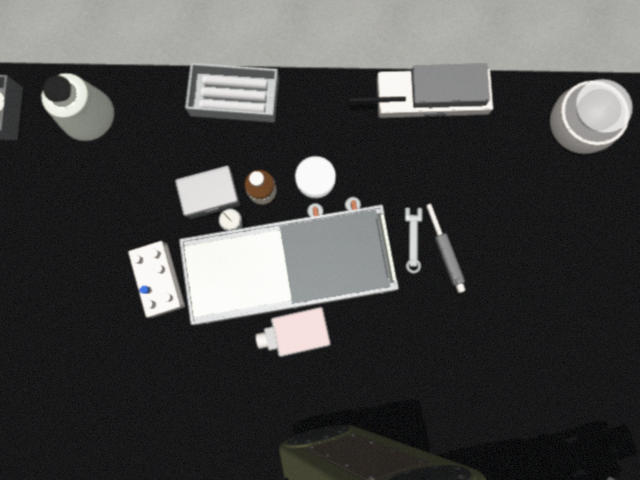

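View pics/scene0.png

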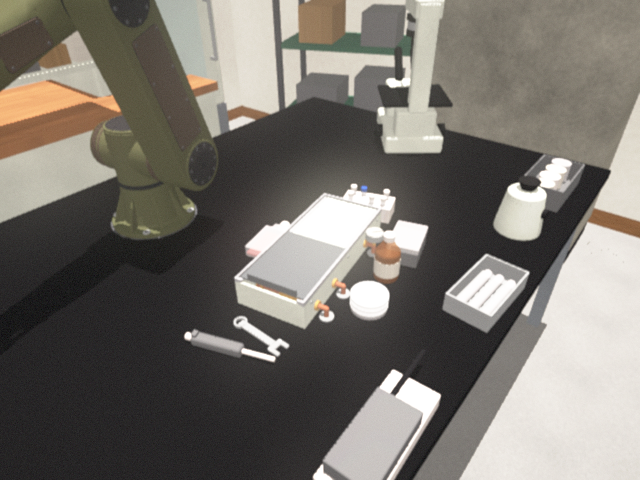

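The top view shows the box rim corners at about (180,238), (384,206), (397,290) and (191,323). The cover is on the right (-y) half with its lip at about x=388. The scene view agrees.

```bash
cat > h.py <<'E'
import numpy as np, cv2
from cell import read_state,cams
from scipy.optimize import least_squares
def K(c): f=240/np.tan(np.radians(c["vertical_fov"]/2)); return f,c["cx"],c["cy"]
def world(c,uv,z):
    f,cx,cy=K(c); R=np.array(c["R"]);t=np.array(c["t"])
    d=R.T@np.array([(uv[0]-cx)/f,(uv[1]-cy)/f,1.]); o=-R.T@t
    return o+d*(z-o[2])/d[2]
def proj(c,X):
    f,cx,cy=K(c); p=np.array(c["R"])@X+np.array(c["t"]); return np.array([cx+f*p[0]/p[2],cy+f*p[1]/p[2]])
def b2w(p,b): # box pose (x,y,yaw), point in box
    C,S=np.cos(p[2]),np.sin(p[2]); return np.array([p[0]+C*b[0]-S*b[1],p[1]+S*b[0]+C*b[1],b[2]])
def w2b(p,w):
    C,S=np.cos(p[2]),np.sin(p[2]);d=np.array(w)[:2]-p[:2]; return np.array([C*d[0]+S*d[1],-S*d[0]+C*d[1],w[2]])
E
python3 - <<'E'
from h import *
c=cams.get_calibration("top")
im=cv2.imread("pics/top0.png")
uv=[(180,238),(384,206),(397,290),(191,323)]
B=[(92,222,78),(92,-222,78),(-92,-222,78),(-92,222,78)]
r=least_squares(lambda p:np.concatenate([proj(c,b2w(p,b))-u for b,u in zip(B,uv)]),[550,0,0.1])
print(r.x,r.fun)
big=cv2.resize(im[195:335,170:410],None,fx=3.3,fy=3.3,interpolation=cv2.INTER_CUBIC)
for b in B+[(0,-216,90),(65,-216,90),(-65,-216,90)]:
    q=(proj(c,b2w(r.x,b))+.5-[170,195])*3.3; cv2.circle(big,tuple(int(v) for v in q),3,(0,0,255),1)
cv2.imwrite("pics/crop1.png",big)
E
```

```text
[5.45115335e+02 1.25426610e+02 1.76421393e-01] [ 0.2982644  -0.21555127 -0.94398166  0.11277222  0.91635591  0.14239904
 -0.28480151 -0.04301428]
```

View pics/crop1.png

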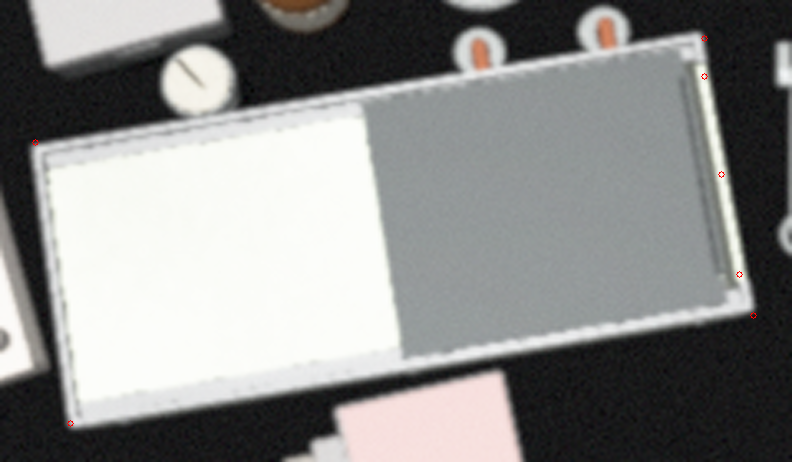

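The fit is good to under a pixel. The plan is to open the fingers and press on both ends of the lip, with tool y along box x, so tool yaw = box yaw + 90°. I'll work out the approach next.

```bash
cat >> h.py <<'E'
P=np.array([545.1,125.4,0.1764])
def go(b,yaw=None,p=None):
    """tool-axis shift (mm) and turn (deg) to TCP at box point b"""
    p=P if p is None else p; yaw=p[2]+np.pi/2 if yaw is None else yaw
    s=read_state(); from scipy.spatial.transform import Rotation as Q
    R=Q.from_euler("xyz",s["eef_rot"]).as_matrix()
    d=R.T@(b2w(p,b)-s["eef_pos"]); y0=s["eef_rot"][2]
    print("clock",s["clock"],"box pos",w2b(p,s["eef_pos"]).round(1),"shift",d.round(1),"turn",np.degrees(y0-yaw).round(1),"F",s["wrist_force"].round(1))
E
python3 - <<'E'
from h import *
c=cams.get_calibration("top")
px=lambda u,v:(170+u/3.3-.5,195+v/3.3-.5)
for n,q,z in(("cover+y edge",(383,231),74),("lip outer bottom",(712,175),74),("lip",(706,180),90),("lip",(697,180),90)): print(n,w2b(P,world(c,px(*q),z)))
go((0,-265,150))
E
```

```text
cover+y edge [-0.2943342   6.03461771 74.        ]
lip outer bottom [   2.46571748 -211.62173373   74.        ]
lip [  -1.83050451 -205.25140498   90.        ]
lip [  -0.92584846 -199.53061255   90.        ]
clock 0.1 box pos [-489.3 -573.2  212.9] shift [ 524.3 -243.9   63.2] turn -82.8 F [-0.1 -1.4  0. ]
```

```bash
python3 -m handwheel '[[0.052,-0.024,0,-8],[0.105,-0.049,0,-17],[0.157,-0.073,0,-25],[0.210,-0.098,0,-33],[0.262,-0.122,0,-41]]' 0; python3 -c "
from h import *
go((0,-265,150))"
```

```text
clock: 0.72
eef_pos: [378.7, -328.6, 213.0]
eef_rot: [-3.141, -0.001, 1.023]
wrist_force: [0.2, -1.3, -0.2]
finger_gap: 94.0
clock 0.725 box pos [-243.5 -417.8  213. ] shift [275.7  81.2  63.1] turn -41.5 F [ 0.2 -1.3 -0.2]
```

```bash
python3 -m handwheel '[[0.055,0.016,0,-9],[0.110,0.032,0,-18],[0.165,0.049,0.02,-27],[0.220,0.065,0.04,-36],[0.276,0.081,0.063,-41.5]]'
python3 - <<'E'
from h import *
go((0,-265,150))
c=cams.get_calibration("wrist");im=cams.camera("wrist");cv2.imwrite("pics/w1.png",im[:,:,::-1])
np.save("w1.npy",c,allow_pickle=True)
for b in[(0,-208,84),(65,-208,90),(-65,-208,90),(92,-222,78),(-92,-222,78)]:print(b,proj(c,b2w(P,b)).round())
E
```

```text
clock: 1.35
eef_pos: [592.7, -133.7, 149.5]
eef_rot: [-3.141, -0.001, 1.751]
wrist_force: [0.1, -1.0, 0.7]
finger_gap: 94.2
clock 1.35 box pos [   1.4 -263.5  149.5] shift [-1.5 -1.4 -0.5] turn 0.2 F [ 0.1 -1.   0.7]
(0, -208, 84) [319. 167.]
(65, -208, 90) [434. 169.]
(-65, -208, 90) [203. 168.]
(92, -222, 78) [472. 191.]
(-92, -222, 78) [165. 189.]
```

View pics/w1.png

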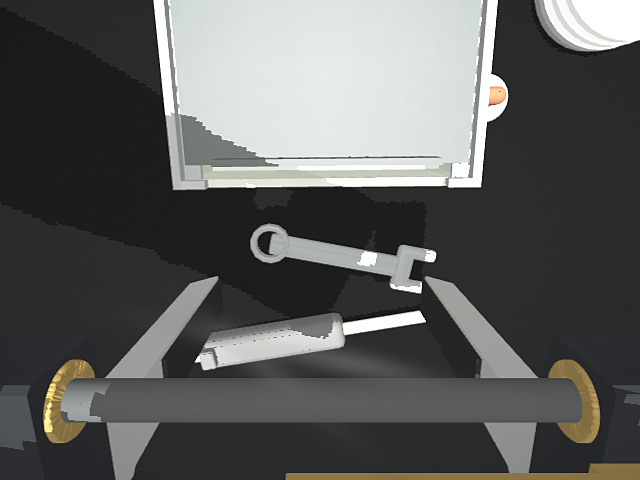

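The wrist view shows the box's near corners at (174,189) and (481,187), and the lip from about x=213 to 441 at row 160. That is about 5 mm further in +x and about 0.01 rad off the top fit. Both are within what two-finger pushing tolerates. I'll shift a bit, descend, and take a second pose check.

```bash
python3 -m handwheel '[[0,0.002,0.03,0],[0,0.003,0.058,0],[0,0.003,0.0645,0],[0,0.003,0.0645,0]]'
python3 - <<'E'
from h import *
go((3,-216,85))
c=cams.get_calibration("wrist");im=cams.camera("wrist");cv2.imwrite("pics/w2.png",im[:,:,::-1])
for b in[(0,-208,84),(65,-208,90),(-65,-208,90),(92,-222,78),(-92,-222,78)]:print(b,proj(c,b2w(P,b)).round())
E
```

```text
clock: 1.9
eef_pos: [597.6, -128.3, 81.3]
eef_rot: [-3.138, -0.004, 1.758]
wrist_force: [0.6, -0.3, -0.7]
finger_gap: 94.0
clock 1.9 box pos [   7.2 -259.    81.3] shift [43.  -3.7 -3.5] turn 0.6 F [ 0.6 -0.3 -0.7]
(0, -208, 84) [305. 191.]
(65, -208, 90) [465. 195.]
(-65, -208, 90) [143. 191.]
(92, -222, 78) [514. 223.]
(-92, -222, 78) [ 97. 218.]
```

View pics/w2.png

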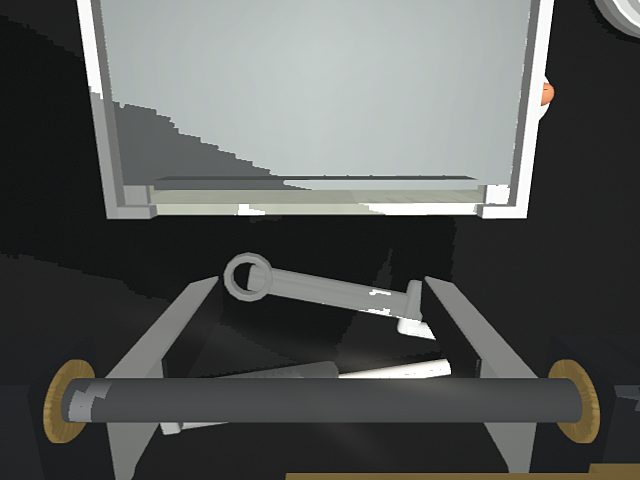

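In this view the corners are at (107,218) and (527,218) and the lip spans x=157 to 478. The tool is centred and parallel to the box, so I'll raise 3 mm and push slowly.

```bash
python3 -m handwheel '[[0.012,0,-0.003,0],[0.024,0,-0.003,0],[0.036,0,-0.003,0],[0.048,0,-0.003,0],[0.060,0,-0.003,0]]'
python3 - <<'E'
from h import *
p=np.array([1,1,1])
c=np.load("w1.npy",allow_pickle=True).item()
r=least_squares(lambda p:np.concatenate([proj(c,b2w(p,b))-u for b,u in(((92,-222,78),(481,187)),((-92,-222,78),(174,189)))]),P)
print("refit w1",r.x)
go((3,-5,85))
E
```

```text
clock: 2.58
eef_pos: [586.7, -68.9, 85.4]
eef_rot: [-3.14, -0.003, 1.759]
wrist_force: [1.1, -4.3, 1.4]
finger_gap: 93.8
refit w1 [5.47492234e+02 1.27203480e+02 1.88015734e-01]
clock 2.575 box pos [   6.9 -198.6   85.4] shift [193.6  -1.7   0.9] turn 0.6 F [ 1.1 -4.3  1.4]
```

```bash
python3 -m handwheel '[[0.014,0,0,0],[0.028,0,0,0],[0.042,0,0,0],[0.056,0,0,0],[0.070,0,0,0]]'; python3 -m handwheel '[[0.014,0,0,0],[0.028,0,0,0],[0.042,0,0,0],[0.056,0,0,0],[0.070,0,0,0]]'
python3 - <<'E'
from h import *
go((3,-5,85));go((0,-5,85),p=np.array([547.5,127.2,.188]))
cv2.imwrite("pics/w3.png",cams.camera("wrist")[:,:,::-1])
E
```

```text
clock: 3.2
eef_pos: [573.3, 0.8, 85.4]
eef_rot: [-3.139, -0.003, 1.759]
wrist_force: [1.2, -2.2, -1.6]
finger_gap: 94.4
clock: 3.82
eef_pos: [560.0, 70.6, 85.6]
eef_rot: [-3.139, -0.003, 1.759]
wrist_force: [-0.0, -2.7, -2.7]
finger_gap: 93.6
clock 3.825 box pos [  5.1 -56.6  85.6] shift [51.6 -1.5  0.8] turn 0.7 F [-0.  -2.7 -2.7]
clock 3.825 box pos [  1.7 -58.   85.6] shift [53.  -1.7  0.8] turn -0.0 F [-0.  -2.7 -2.7]
```

View pics/w3.png

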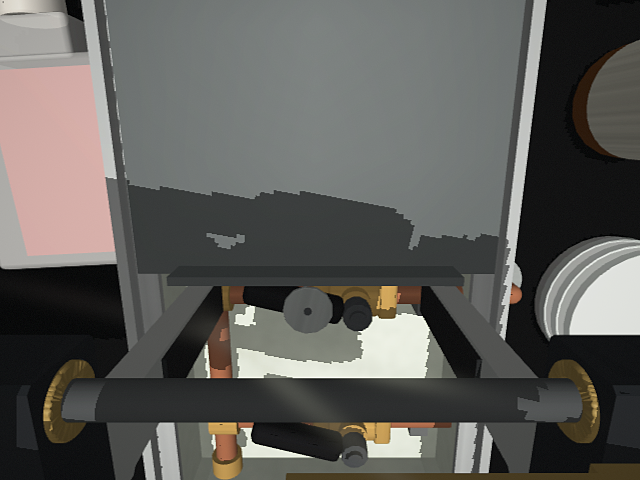

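The cover is sliding straight. The tagged valve is the +y one: tag at (307,311), pivot at about (357,313). The untagged lever is below it. I'll keep pushing to the stop.

```bash
python3 -m handwheel '[[0.011,0,0,0],[0.022,0,0,0],[0.033,0,0,0],[0.041,0,0,0],[0.047,0,0,0]]'; python3 -m handwheel '[[0.002,0,0,0],[0.004,0,0,0],[0.006,0,0,0]]'; python3 -c "
from h import *
go((0,-5,85),p=np.array([547.5,127.2,.188]))"
```

```text
clock: 4.5
eef_pos: [550.9, 118.5, 85.8]
eef_rot: [-3.139, -0.004, 1.76]
wrist_force: [0.6, -2.7, -0.7]
finger_gap: 94.1
clock: 4.88
eef_pos: [550.5, 121.4, 85.9]
eef_rot: [-3.139, 0.002, 1.76]
wrist_force: [6.4, -31.8, -0.7]
finger_gap: 93.9
clock 4.875 box pos [ 1.8 -6.3 85.9] shift [ 1.3 -1.8  0.9] turn 0.0 F [  6.4 -31.8  -0.7]
```

The force rose to 32 N, so the cover is at its stop. I'll back off, rise and look down at the levers.

```bash
python3 -m handwheel '[[-0.02,0,0,0],[-0.04,0,-0.01,0],[-0.08,0,-0.045,0],[-0.12,0,-0.08,0],[-0.15,0,-0.08,0]]'; python3 -m handwheel '[[0,0,0,0],[0,0,0,0]]' 1
python3 - <<'E'
from h import *
q=np.array([547.5,127.2,.188])
go((0,-155,165),p=q)
c=cams.get_calibration("wrist");im=cams.camera("wrist");cv2.imwrite("pics/w4.png",im[:,:,::-1])
np.save("w4.npy",c,allow_pickle=True)
for b in[(0,-67,65),(-46,-67,62),(0,3,90),(92,0,78),(-92,0,78)]:print(b,proj(c,b2w(q,b)).round())
E
```

```text
clock: 5.5
eef_pos: [580.2, -27.7, 170.1]
eef_rot: [3.138, 0.003, 1.759]
wrist_force: [-0.8, -0.3, -0.6]
finger_gap: 94.3
clock: 5.75
eef_pos: [580.1, -27.3, 170.5]
eef_rot: [3.138, 0.003, 1.759]
wrist_force: [-0.0, 0.7, -0.1]
finger_gap: 77.3
clock 5.75 box pos [   3.2 -157.9  170.5] shift [ 2.9 -3.2  5.5] turn -0.0 F [-0.   0.7 -0.1]
(0, -67, 65) [315. 107.]
(-46, -67, 62) [245. 107.]
(0, 3, 90) [314. -31.]
(92, 0, 78) [474. -17.]
(-92, 0, 78) [155. -17.]
```

View pics/w4.png

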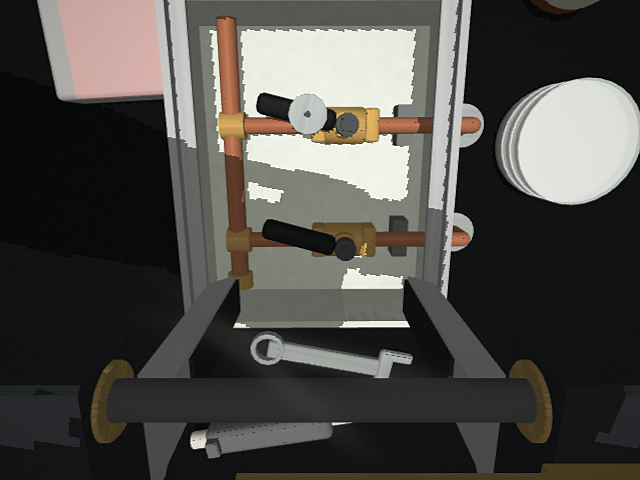

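The levers are clear. The tagged pivot is at (348,124), its tag at (307,113) and its tip at (258,100). The plain pivot is at (346,248) with its tip at (265,228).

Run:
```python
from h import *
q=np.array([547.5,127.2,.188])
c=np.load("w4.npy",allow_pickle=True).item()
for n,u,z in(("piv",(348,124),64),("tag",(307,113),65),("tip",(258,102),62),("ppiv",(346,247),64),("ptip",(265,228),62),("wallL",(180,140),78),("wallR",(460,140),78)):print(n,w2b(q,world(c,u,z)).round(1))
go((0,-110,120),p=q)
```

```text
piv [ 21.6 -77.8  64. ]
tag [ -5.4 -70.9  65. ]
tip [-37.5 -63.9  62. ]
ppiv [  21.6 -162.    64. ]
ptip [ -35.8 -148.5   62. ]
wallL [-85.3 -87.8  78. ]
wallR [ 91.6 -87.7  78. ]
clock 5.8 box pos [   3.1 -157.5  170.2] shift [47.7 -3.3 50. ] turn 0.0 F [-0.4  0.5  0.3]
```

```bash
python3 -m handwheel '[[0.016,-0.009,0.01,0],[0.032,-0.017,0.02,0],[0.048,-0.026,0.03,0],[0.0635,-0.034,0.04,0],[0.0635,-0.034,0.05,0]]' 1; python3 -m handwheel '[[0,0,0,0],[0,0,0,0],[0,0,0,0],[0,0,0,0],[0,0,0,0]]';  python3 - <<'E'
from h import *
q=np.array([547.5,127.2,.188])
go((-31,-94,58),p=q)
cv2.imwrite("pics/w5.png",cams.camera("wrist")[:,:,::-1])
E
```

```text
clock: 6.42
eef_pos: [534.5, 30.3, 119.6]
eef_rot: [3.138, 0.002, 1.761]
wrist_force: [0.2, -0.5, -0.0]
finger_gap: 23.6
clock: 7.05
eef_pos: [534.5, 30.2, 119.7]
eef_rot: [3.138, 0.002, 1.761]
wrist_force: [0.1, 0.5, -0.3]
finger_gap: 0.3
clock 7.05 box pos [-30.9 -92.8 119.7] shift [-1.  -0.3 61.7] turn 0.1 F [ 0.1  0.5 -0.3]
```

View pics/w5.png

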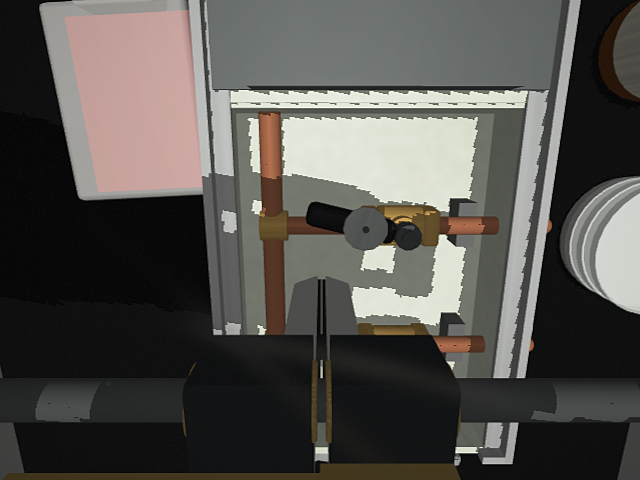

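The cover is fully back with its lip edge at row 88, and both valves are uncovered. The pivot is at (408,234), the tag at (366,229) and the lever tip at (310,215). The closed fingertips are at (321,278). I'll recompute from this nearer view.

Run:
```python
from h import *
q=np.array([547.5,127.2,.188])
c=cams.get_calibration("wrist")
for n,u,z in(("piv",(408,234),64),("tag",(366,229),65),("tip",(310,216),62),("lip top",(370,88),90),("fingertips",(321,278),111.5)):print(n,w2b(q,world(c,u,z)).round(1))
```

```text
piv [ 19.7 -74.6  64. ]
tag [ -4.7 -71.4  65. ]
tip [-36.9 -64.5  62. ]
lip top [-7.9  2.  90. ]
fingertips [-30.6 -84.2 111.5]
```

```bash
python3 -m handwheel '[[-0.001,0,0.02,0],[-0.001,0,0.04,0],[-0.001,0,0.055,0],[-0.001,0,0.061,0],[-0.001,0,0.061,0]]'; python3 -c "
from h import *
go((-32,-70,58),p=np.array([547.5,127.2,.188]))"
```

```text
clock: 7.72
eef_pos: [535.0, 29.2, 58.7]
eef_rot: [3.138, 0.002, 1.761]
wrist_force: [-0.4, 0.3, 0.8]
finger_gap: 0.2
clock 7.725 box pos [-30.6 -94.   58.7] shift [24.  -1.3  0.6] turn 0.1 F [-0.4  0.3  0.8]
```

```bash
python3 -m handwheel '[[0.008,-0.0005,0,0],[0.016,-0.0015,0,0],[0.025,-0.0024,0,0],[0.033,-0.001,0,0],[0.040,0.001,0,0]]'; python3 -c "
from h import *
go((-21.6,-40.3,58.7),p=np.array([547.5,127.2,.188]))"
```

```text
clock: 8.35
eef_pos: [528.5, 68.8, 59.1]
eef_rot: [3.138, 0.004, 1.762]
wrist_force: [0.5, -4.9, -0.2]
finger_gap: 0.7
clock 8.35 box pos [-29.6 -53.8  59.1] shift [13.5  8.   0.4] turn 0.2 F [ 0.5 -4.9 -0.2]
```

```bash
python3 -m handwheel '[[0.007,0.0037,0,0],[0.0135,0.008,0,0],[0.0185,0.013,0,0],[0.023,0.0187,0,0],[0.026,0.0245,0,0]]'; python3 -c "
from h import *
go((1,-25,58.7),p=np.array([547.5,127.2,.188]))"
```

```text
clock: 8.98
eef_pos: [547.8, 99.4, 59.1]
eef_rot: [3.138, 0.003, 1.762]
wrist_force: [-1.4, -2.9, 1.3]
finger_gap: 0.4
clock 8.975 box pos [ -4.9 -27.4  59.1] shift [2.4 5.9 0.4] turn 0.2 F [-1.4 -2.9  1.3]
```

Force is now turning toward -x as expected. I'll finish straight along tool +y until the lever stops.

```bash
python3 -m handwheel '[[0.001,0.003,0,0],[0.002,0.006,0,0],[0.002,0.008,0,0],[0.002,0.010,0,0]]'; python3 -c "
from h import *
go((1,-25,58.7),p=np.array([547.5,127.2,.188]))"
```

```text
clock: 9.48
eef_pos: [554.7, 103.0, 58.7]
eef_rot: [-3.138, 0.003, 1.762]
wrist_force: [-28.4, -6.1, 16.4]
finger_gap: 0.5
clock 9.475 box pos [  2.6 -25.1  58.7] shift [ 0.2 -1.6 -0. ] turn 0.2 F [-28.4  -6.1  16.4]
```

The force is 29 N at the position expected for the lever square across its pipe. I'll back off, rise and look.

```bash
python3 -m handwheel '[[-0.001,-0.012,0,0],[-0.004,-0.024,-0.01,0],[-0.02,-0.026,-0.045,0],[-0.06,-0.026,-0.09,0],[-0.10,-0.026,-0.11,0]]'; python3 -m handwheel '[[0,0,0,0],[0,0,0,0]]'
python3 - <<'E'
from h import *
q=np.array([547.5,127.2,.188])
go((0,0,0),p=q)
c=cams.get_calibration("wrist");im=cams.camera("wrist");cv2.imwrite("pics/w6.png",im[:,:,::-1])
np.save("w6.npy",c,allow_pickle=True)
E
```

```text
clock: 10.1
eef_pos: [549.4, -0.7, 172.7]
eef_rot: [3.14, 0.004, 1.762]
wrist_force: [0.2, 0.4, -0.7]
finger_gap: 0.5
clock: 10.35
eef_pos: [549.3, -0.3, 172.9]
eef_rot: [3.14, 0.004, 1.762]
wrist_force: [-0.5, 0.2, -0.4]
finger_gap: 0.3
clock 10.35 box pos [ -22.1 -125.6  172.9] shift [126.1  22.2 172.5] turn 0.2 F [-0.5  0.2 -0.4]
```

View pics/w6.png

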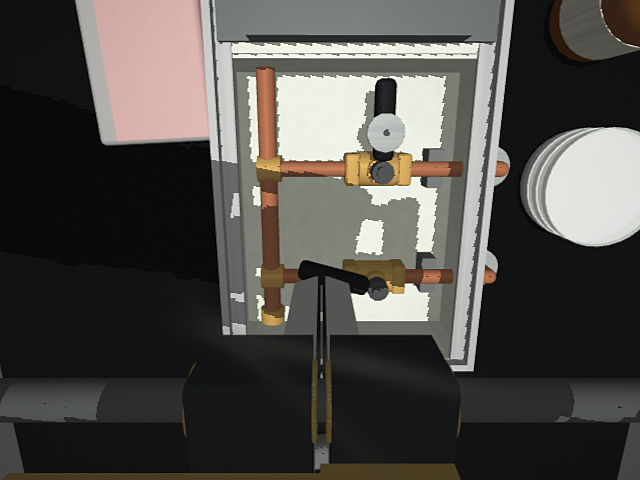

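The tagged lever stands square: pivot (383,173), tag (387,132), tip (385,82). The plain lever looks unchanged, from (378,289) to (303,269). The cover lip is at row 40. I'll check the numbers, then hand in.

Run:
```python
from h import *
from cell import manip
q=np.array([547.5,127.2,.188]); c=np.load("w6.npy",allow_pickle=True).item()
f=lambda u,z:w2b(q,world(c,u,z))
piv,tip=f((383,173),64),f((385,80),62); pp,pt=f((378,289),64),f((303,269),62)
d=tip-piv;e=pt-pp;lip=f((370,40),90)
a=np.arctan2(d[1],-d[0]); print("tagged",a,"plain",np.arctan2(e[1],-e[0]),"lip y",lip[1], "cover y ~",lip[1]+107)
if a>1.48 and lip[1]+107>100: print(manip.sign_off())
```

```text
tagged 1.5540033794754817 plain 0.25926143250959116 lip y 0.42643974969412946 cover y ~ 107.42643974969413
the job is handed in; nothing more can be done
None
```

I pushed the cover back along its tracks to its stop, turned the tagged lever (the valve nearer +y) clockwise to its stop, and handed the job in at about 10.4 s. The hand-in reports no verdict.

**Cover:** I pushed it by the lip with both open fingers at about 3 N. The force rose to 32 N at the stop. The last picture puts the cover at about y +107 mm; it needs more than 94 mm.

**Tagged lever:** I turned it with closed fingers at about 5 N. The force rose to 29 N against the stop, with an unexplained 16 N of upward force at the same moment. That force was gone once the arm backed off. The last picture gives about 1.55 rad; it needs more than 1.45 rad.

**Other lever:** It looks unmoved, at about 0.26 rad compared with 0.23 rad before. That difference is about the pixel reading error.

**Rest of the bench:** I saw nothing else disturbed in the wrist pictures, but I did not measure the other objects again. The arm stands clear above the box, with almost no force at the wrist.

**Disagreement:** The top and wrist cameras disagreed on the box pose by about 3–5 mm and 0.01 rad. I relied on the close wrist views.

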